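# Hang the dip cup on the drop-latch peg

### The job

Hang the viscosity dip cup with the blue eye on the peg of the stand, pushing its eye along the peg so that it lifts the red drop flap and goes right past it, until the flap falls down again behind the eye. Leave the cup hanging freely on the peg, locked in by the closed flap, and leave the cup with the yellow eye standing where it is.

Things in the scene. Friction and masses are not known exactly. Their poses are not given: they have to be found in the camera images.
- blue_eye (a point): Centre of the eye of the blue dip cup (loose, upright, 160 g, 140 mm tall: steel cup 42 mm across, 50 mm high, two wires, on top an upright square blue plastic eye). Eye 54 mm wide (y), 54 high (z, up), 12 thick (x); its 38 x 38 mm opening runs through along x, either face alike. Point: mid-opening, 113 mm above the cup's underside. Grasp from above by the flat outer sides, 54 mm apart along y.
- yellow_eye (a point): Centre of the eye of a second dip cup, the same in every way but with a yellow eye; it is to be left alone.
- peg_pivot (a point): Pivot of the red flap, on the axis of the peg: a level 10 mm steel bar on a fixed stand, 190 mm above the bench, pointing roughly at the robot. x runs along the peg from free end to post, z up. Peg's end 12 mm before the pivot (-x), post's face 95 mm behind it; post 24 mm across, ending 14 mm above the axis. A cup hung here touches the post at 74 mm; its eye centre hangs 14 mm below the axis.
- flap (a joint): Angle (rad) of the red flap, 12 mm wide, 4 thick, reaching 42 mm below the peg's axis: 0 = hanging down (closed, its rest; a stop bars swinging outwards); grows as its end swings towards the post and up, to 1.45. Free, 15 g. An eye moved along the peg lifts it by its lower bar; with the peg mid-opening the flap drops free once the eye's centre is about 45 mm past the pivot.
Not all that is in view belongs to the job. What is shaped like the part that bears blue_eye but green is not meant. There is more than one size of the part that bears peg_pivot; the job needs the larger.

How it is judged:
On the way:
1. the blue eye, on the peg, lifts the flap (value of joint flap above 0.35 rad and x of blue_eye in the frame of peg_pivot between 0 and 0.06 m and y of blue_eye in the frame of peg_pivot between -0.02 and 0.02 m and z of blue_eye in the frame of peg_pivot between -0.02 and 0.02 m), for 0.05 s.
At the end, for the whole second after the job is handed in: The blue cup hangs still on the peg within 17 degrees of upright, its eye between flap and post (5 to 90 mm behind the pivot, within 20 mm sideways, 7 to 22 mm below the peg's axis), the flap hangs closed (under 0.15 rad), and the yellow cup is within 25 mm of where it stood (value of joint flap below 0.15 rad and x of blue_eye in the frame of peg_pivot between 0.005 and 0.09 m and y of blue_eye in the frame of peg_pivot between -0.02 and 0.02 m and z of blue_eye in the frame of peg_pivot between -0.022 and -0.007 m and angle between blue_eye's own z axis and vertical below 0.3 rad and linear speed of blue_cup below 0.05 m/s); the robot touches nothing.
It fails at once if the yellow cup is moved or knocked (its eye more than 25 mm from where it stood) (distance of yellow_eye from where it was at the start of the episode above 0.025 m).
It also fails if it takes over 48 s, if anything falls off the work surface, if the arm or the gripper's body presses on something with over 40 N, if the wrist force passes 120 N, or if a joint passes its speed limit or range.

### The arm

A 6-joint arm with a two-finger parallel gripper is mounted at the origin on the work surface. World frame = base frame: x ahead of the robot, y to its left, z up, the work surface at z = 0. Lengths are in m, angles in rad, forces in N, time in s.
With the tool pointing down it reaches from about 0.375 to 0.9 m from the base axis. Payload 3.1 kg.
Tool frame: the origin (TCP) lies where the fingers leave the gripper's body, on its centre line; the fingertips stand 70 mm ahead of it and the grasp point (between the pads) lies 51 mm ahead of it (robot.tip_reach is the distance from the TCP to the fingertips, in m); z points along the fingers, y is the line along which they close (so a half turn about z gives the same grasp; the last joint's range is limited). The gripper opens to 87 mm and grips with 3 to 60 N. Pads are 19 mm wide; open, the fingers measure 117 mm over their backs; the gripper's body (75 mm by 190 mm) begins 51 mm behind the grasp point.
Start: joints at [-1.51, 0.527, 1.433, -0, 1.181, -0.178], TCP at [0.148, -0.607, 0.292] pointing down, gripper open.
Joint ranges: [-3.08, 3.08], [-0.75, 2.2], [0.22, 2.44], [-1.43, 4.57], [0, 2.65], [-2.85, 2.85]. Speed limits (rad/s): [2.79, 2.79, 3.14, 3.14, 3.14, 3.14].

### API

Orientations are given as a unit quaternion [x, y, z, w].
In Python, from rig import robot gives the robot as it stands.
- The arm moves only by the tool carry_out, never from a script. Its argument "rows" is a list that holds one entry, the list of rows, each a list of 6 numbers: the shift along the tool's x, y, z in mm, then the turn, a rotation vector about the tool's x, y, z in units of 8 degrees (1.0 is 8 degrees). A call has 1 to 20 rows; each row is the pose to reach, as a shift and turn from the pose commanded when the call began, along the tool's axes at that moment; what a row does not reach only later rows make up. A row lasts 1/10 s, in which the tool goes at most 50 mm and 8.59 degrees, less where a joint would pass 70% of its speed; a pose out of reach is approached as far as the arm can. A call with a gripper value outside its range is refused whole. "fingers" is the opening, from 0 (shut) to 1 (fully open), set as the call begins (left out, the last holds). The fingers move at their own pace and stop on an object; "grip_force" is the grip in N (left out, the last holds). Time passes only in rows, so rows that repeat a pose let the fingers close. It gives the time, the measured TCP pose, the force and the opening at its end, in the units of the state.
- robot.get_obs(): the state, without advancing time (a new reading comes with each control period).
- robot.camera(name): name is "scene" or "top"; returns a dict with "color" (420x560x3 uint8, red, green, blue), "depth" (420x560 float32, m along the optical axis (not along the pixel's ray), 0 where there is no reading), "K" (3x3 intrinsics, pixels), "D" ([k1, k2, p1, p2, k3] as OpenCV has them; the pictures are not rectified), "camera_from_world" (4x4, takes a point from world to camera coordinates). Camera axes: x right, y down, z forward; pixel columns grow to the right and rows downward; lengths in m; the calibration is good to about 2 mm. A picture is of the moment at which its call begins.
- robot.hand_in(): hands the job in, once; it reports no verdict.
The state is a dict: "time": time; "q": joint angles; "joint_velocities": joint speeds; "joint_torque": joint torques, N m; "position": TCP position; "tool_rot": TCP orientation; "ft_force": force on the tool from outside, world axes, zero at the start; "moment": the same for the moment, N m; "grip_width": finger opening in m.
Only numpy, scipy, OpenCV 4.12 (cv2) and the standard library are available. Lean on these libraries where they do the work, as an engineer would, in place of code of your own. Each camera call takes 0.05 s, during which the arm holds its last target. There are 200 camera calls.

## Working session

There is one attempt and no reset: what is moved stays moved. The work goes in short steps, Python scripts to look and compute and a tool call to move; the robot and the scene stay as the last step left them, time stands still between calls to the robot, and variables do not carry over. Pictures are saved under pics/ and viewed, on a budget of 10 in all, crops included, one or two more only if the job needs it, and the job is handed in when it is done.

Besides the shell and the picture viewer there is one more tool, called after "Emit:" in YAML: its name, and indented under it one key for each argument. carry_out: Moves the arm, as the interface text tells. Its arguments: {"type":"object","properties":{"rows":{"type":"array"},"fingers":{"type":"number"},"grip_force":{"type":"number"}},"required":["rows"]}

```bash
mkdir -p pics; cat > h.py <<'E'
import numpy as np, cv2
from rig import robot
from scipy.spatial.transform import Rotation as R
def shot(n):
    c=robot.camera(n); np.savez('pics/'+n+'.npz',**c); return c
def pts(c,mask=None):
    K,D,T=c['K'],np.array(c['D']),c['camera_from_world']
    m=c['depth']>0
    if mask is not None: m&=mask>0
    v,u=np.nonzero(m); d=c['depth'][m]
    n=cv2.undistortPoints(np.c_[u,v].astype(float)[:,None],K,D)[:,0]
    P=np.c_[n*d[:,None],d]; Ti=np.linalg.inv(T)
    return P@Ti[:3,:3].T+Ti[:3,3],np.c_[u,v]
def proj(c,P):
    T=c['camera_from_world']
    return cv2.projectPoints(np.array(P,float).reshape(-1,3),cv2.Rodrigues(T[:3,:3])[0],T[:3,3],c['K'],np.array(c['D']))[0][:,0]
E
python3 - <<'E'
from h import *
for n in ['scene','top']:
    c=shot(n); cv2.imwrite(f'pics/{n}0.png',c['color'][:,:,::-1])
    print(n,np.linalg.inv(c['camera_from_world'])[:3,[2,3]].round(3).tolist(),c['K'][0,0])
o=robot.get_obs();print(o)
E
```

```text
scene [[-0.719, 1.16], [-0.385, 0.318], [-0.578, 0.584]] 411.4359805968769
top [[0.073, 0.475], [0.0, 0.026], [-0.997, 1.354]] 482.8591166005357
{'time': 0.1, 'q': array([-1.50946918e+00,  5.28407176e-01,  1.43380209e+00,  1.96921438e-05,
        1.18138462e+00, -1.78514679e-01]), 'joint_velocities': array([ 9.83542967e-07, -4.13666112e-03, -4.68065856e-03,  6.01539262e-04,
        8.07290893e-04,  3.70680384e-04]), 'joint_torque': array([-9.89388936e-04, -4.40987170e+01, -1.77150840e+01,  6.35750801e-02,
        5.34211728e-02, -3.09481106e-05]), 'position': array([ 0.14845881, -0.6065623 ,  0.29133959]), 'tool_rot': array([ 9.92818052e-01,  1.19629908e-01,  6.76857960e-05, -9.98364378e-04]), 'ft_force': array([ 0.9093371 , -0.57783533, -0.92310108]), 'moment': array([-0.01294407,  0.0152605 ,  0.00754807]), 'grip_width': 0.08701269284327592}
```

View pics/scene0.png

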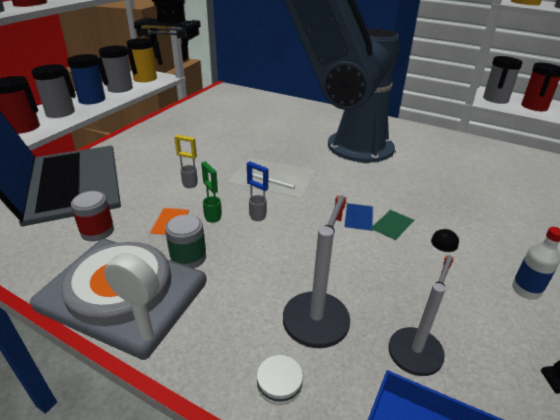

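View pics/top0.png

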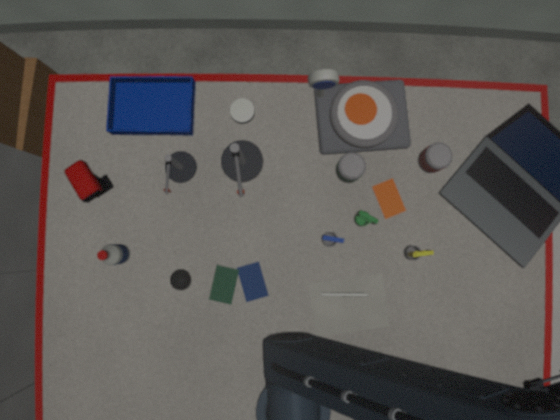

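The scene view shows the blue cup (eye at 258,176; top 333,239), the green decoy (210,178; top 366,218), the yellow cup (186,147; top 420,253), the large stand (post 323,260; top 238,165) and the small stand (430,310; top 180,168). I choose the blue cup and the large stand, and measure those next.

```bash
python3 - <<'E'
from h import *
def box(c,b):
    m=np.zeros(c['depth'].shape,np.uint8); m[b[1]:b[3],b[0]:b[2]]=1; return m
C={n:dict(np.load(f'pics/{n}.npz')) for n in('scene','top')}
def hue(c,lo,hi):
    h=cv2.cvtColor(c['color'],cv2.COLOR_RGB2HSV); return cv2.inRange(h,(lo,110,50),(hi,255,255))//255
def st(t,P):
    print(t,len(P),'med',np.median(P,0).round(4),'lo',np.percentile(P,3,axis=0).round(4),'hi',np.percentile(P,97,axis=0).round(4))
def rect(t,P):
    r=cv2.minAreaRect(P[:,:2].astype(np.float32)*1000); print('  rect',t,r)
    u,s,v=np.linalg.svd(P-P.mean(0)); print('  dir',v[0].round(3),'normal',v[2].round(3))
for n,bb,by in(('scene',(240,155,275,195),(170,130,202,162)),('top',(318,228,350,250),(402,240,440,265))):
    c=C[n]
    for t,b,h in(('blue',bb,(105,130)),('yel',by,(20,35))):
        P,_=pts(c,hue(c,*h)*box(c,b)); P=P[P[:,2]>.07]
        st(n+' '+t,P); rect(t,P)
for n,bp in(('scene',(280,185,350,345)),('top',(218,135,268,200))):
    c=C[n]; P,uv=pts(c,box(c,bp)); 
    rgb=c['color'][uv[:,1],uv[:,0]].astype(int)
    red=(rgb[:,0]>rgb[:,1]+50)
    up=(P[:,2]>.16)
    if red.sum(): st(n+' red',P[red])
    st(n+' up',P[up]); 
    q=P[(P[:,2]>.175)&(P[:,2]<.199)&~red]; st(' peg',q); rect('peg',q)
    q=P[(P[:,2]>.03)&(P[:,2]<.15)]; st(' post',q)
    q=P[P[:,2]>.199];st(' posttop',q)
v=[]
for n,b in(('scene',(130,90,480,380)),('top',(150,130,450,280))):
    v.append(cv2.resize(C[n]['color'][b[1]:b[3],b[0]:b[2],::-1],None,fx=2,fy=2,interpolation=2))
cv2.imwrite('pics/crop1.png',v[0]);
E
```

```text
scene blue 334 med [ 0.4872 -0.0868  0.1168] lo [ 0.4793 -0.1149  0.0894] hi [ 0.4937 -0.0626  0.1422]
  rect blue ((485.4931335449219, -88.93563842773438), (54.77669143676758, 11.322314262390137), 80.76133728027344)
  dir [0.126 0.887 0.445] normal [ 0.99  -0.142  0.004]
scene yel 266 med [ 0.4534 -0.3151  0.1173] lo [ 0.4442 -0.3419  0.0905] hi [ 0.4599 -0.2916  0.1411]
  rect yel ((451.6608581542969, -317.6602478027344), (17.04953384399414, 55.48761749267578), 9.55881404876709)
  dir [ 0.127 -0.976  0.175] normal [-0.991 -0.131 -0.01 ]
top blue 74 med [ 0.4815 -0.0888  0.1401] lo [ 0.4762 -0.1122  0.1357] hi [ 0.4883 -0.0653  0.1442]
  rect blue ((481.7828674316406, -88.88761901855469), (49.292137145996094, 10.385571479797363), 83.05426788330078)
  dir [-0.158 -0.987  0.015] normal [-0.484  0.064 -0.873]
top yel 99 med [ 0.4492 -0.3151  0.1401] lo [ 0.4416 -0.341   0.0938] hi [ 0.4546 -0.2917  0.1442]
  rect yel ((449.26861572265625, -317.8007507324219), (11.660440444946289, 53.45346450805664), 8.165249824523926)
  dir [ 0.125 -0.992 -0.022] normal [-0.988 -0.123 -0.097]
scene red
[... 446 characters left out ...]
med [0.7078 0.1626 0.0948] lo [0.6973 0.1495 0.0349] hi [0.7106 0.1704 0.1465]
 posttop 176 med [0.7012 0.159  0.2044] lo [0.6815 0.1488 0.1993] hi [0.7102 0.1696 0.206 ]
top up 305 med [0.6582 0.1487 0.1955] lo [0.585  0.136  0.1867] hi [0.7049 0.1649 0.2064]
 peg 209 med [0.6331 0.1467 0.1939] lo [0.5824 0.1339 0.1874] hi [0.687  0.1627 0.1984]
  rect peg ((639.6397094726562, 148.34854125976562), (121.32530212402344, 20.121057510375977), 7.899198055267334)
  dir [-0.989 -0.149 -0.001] normal [ 0.005 -0.037  0.999]
 post 56 med [0.6885 0.1493 0.0849] lo [0.6848 0.1456 0.0342] hi [0.6975 0.1592 0.1462]
 posttop 92 med [0.6951 0.1557 0.2035] lo [0.6258 0.1459 0.1997] hi [0.7077 0.1676 0.2075]
```

View pics/crop1.png

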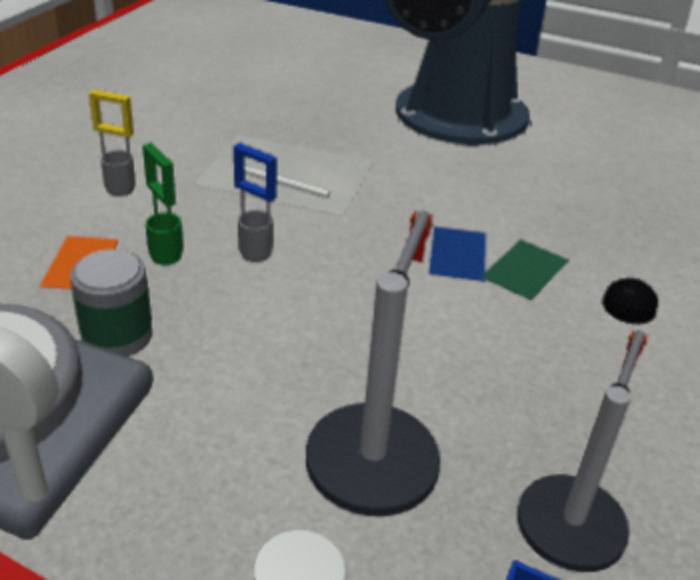

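The crop confirms the choice: blue cup by its blue eye, and the taller stand, whose post is at crop (380,370) and flap at (420,235). Next I refine the peg line and work out the first move.

```bash
cat >> h.py <<'E'
def go(p,yaw):
    """row (mm, 8deg units) from present pose to TCP position p, pointing down, tool x at azimuth yaw (deg)"""
    o=robot.get_obs(); R0=R.from_quat(o['tool_rot'])
    a=np.radians(yaw); R1=R.from_matrix(np.array([[np.cos(a),np.sin(a),0],[np.sin(a),-np.cos(a),0],[0,0,-1]]))
    d=R0.inv().apply(np.array(p)-o['position'])*1000; r=np.degrees((R0.inv()*R1).as_rotvec())/8
    print('row',d.round(1).tolist(),r.round(3).tolist(),'| t',o['time'],'pos',o['position'].round(4),'grip',round(o['grip_width'],4),'F',np.round(o['ft_force'],1))
E
python3 - <<'E'
from h import *
for n,b in(('scene',(280,185,350,345)),('top',(218,135,268,200))):
    c=dict(np.load(f'pics/{n}.npz')); P,uv=pts(c)
    m=(uv[:,0]>=b[0])&(uv[:,0]<b[2])&(uv[:,1]>=b[1])&(uv[:,1]<b[3]);P=P[m];uv=uv[m]
    q=P[(P[:,2]>.183)&(P[:,2]<.2)]
    for x in np.arange(.575,.72,.01):
        s=q[abs(q[:,0]-x)<.005]
        if len(s): print(n,x.round(3),len(s),(s[:,1].min()*1e3).round(1),(s[:,1].max()*1e3).round(1),(np.median(s[:,1])*1e3).round(1),np.median(s[:,2]).round(4))
    q=P[P[:,2]>.2015]; print('posttop',cv2.minEnclosingCircle((q[:,:2]*1000).astype(np.float32)),q.mean(0).round(4))
    q=P[(P[:,2]>.004)&(P[:,2]<.022)]; print('base',cv2.minEnclosingCircle((q[:,:2]*1000).astype(np.float32)))
c=dict(np.load('pics/scene.npz'));h=cv2.cvtColor(c['color'],cv2.COLOR_RGB2HSV)
m=cv2.inRange(h,(45,120,40),(85,255,255));m[:,:195]=0;m[:,225:]=0;m[225:]=0
P,_=pts(c,m);print('green',P.min(0).round(3),P.max(0).round(3))
go([.481,-.089,.29],-8)
E
```

```text
scene 0.585 16 136.8 149.1 142.6 0.1956
scene 0.595 59 132.7 152.7 143.2 0.194
scene 0.605 20 139.2 148.7 144.1 0.1952
scene 0.615 20 141.1 150.3 146.7 0.195
scene 0.625 21 141.9 151.8 147.2 0.1953
scene 0.635 23 144.7 153.9 150.2 0.1953
scene 0.645 21 145.5 154.5 150.1 0.1951
scene 0.655 24 147.5 156.6 152.8 0.1952
scene 0.665 26 148.5 158.4 154.2 0.1951
scene 0.675 8 151.1 163.6 156.1 0.1958
scene 0.685 7 148.7 166.0 164.9 0.1968
scene 0.695 10 169.2 170.5 170.1 0.192
scene 0.705 107 149.0 170.0 163.0 0.1914
scene 0.715 18 153.7 163.0 158.1 0.1941
posttop ((698.7775268554688, 158.80166625976562), 12.296930313110352) [0.7002 0.1591 0.2045]
base ((510.6792907714844, 87.06826782226562), 260.5962219238281)
top 0.575 1 138.2 138.2 138.2 0.1974
top 0.585 25 132.0 149.2 141.1 0.195
top 0.595 24 131.6 148.6 139.2 0.1942
top 0.605 18 137.2 146.8 141.8 0.1949
top 0.615 17 139.6 149.9 144.1 0.1934
top 0.625 16 142.1 150.1 145.8 0.1939
top 0.635 16 142.6 152.6 147.0 0.1935
top 0.645 15 145.1 153.1 148.2 0.1944
top 0.655 18 145.5 155.6 150.3 0.1934
top 0.665 16 148.0 155.9 151.7 0.194
top 0.675 25 146.7 163.5 153.5 0.1931
top 0.685 18 146.2 163.5 150.7 0.1972
top 0.695 6 146.1 168.0 150.4 0.199
posttop ((693.365234375, 154.3093719482422), 15.896926879882812) [0.6951 0.1565 0.2045]
base ((681.586181640625, 155.4481201171875), 112.28832244873047)
green [ 0.521 -0.202  0.003] [ 0.564 -0.153  0.144]
row [446.0, -423.8, 2.3] [-0.014, 0.0, 2.718] | t 0.1 pos [ 0.1485 -0.6066  0.2913] grip 0.087 F [ 0.9 -0.6 -0.9]
```

Emit:
carry_out:
  rows:
    - [[446,-424,0,0,0,2.72],[446,-424,0,0,0,2.72],[446,-424,0,0,0,2.72],[446,-424,0,0,0,2.72],[446,-424,0,0,0,2.72],[446,-424,0,0,0,2.72],[446,-424,0,0,0,2.72],[446,-424,0,0,0,2.72],[446,-424,0,0,0,2.72],[446,-424,0,0,0,2.72],[446,-424,0,0,0,2.72],[446,-424,0,0,0,2.72],[446,-424,0,0,0,2.72],[446,-424,0,0,0,2.72],[446,-424,0,0,0,2.72]]
  fingers: 1

```text
time: 1.6
position: [0.4806, -0.0892, 0.292]
tool_rot: [0.998, -0.069, -0.001, 0.0]
ft_force: [-0.1, 0.3, 1.0]
grip_width: 0.0866
```

```bash
python3 - <<'E'
from h import *
go([.481,-.089,.170],-8)
c=shot('scene');im=cv2.resize(c['color'][90:250,160:360,::-1],None,fx=3,fy=3,interpolation=2);cv2.imwrite('pics/above.png',im)
E
```

```text
row [0.4, -0.3, 122.0] [0.002, 0.007, 0.006] | t 1.6 pos [ 0.4806 -0.0892  0.292 ] grip 0.0866 F [-0.1  0.3  1. ]
```

View pics/above.png

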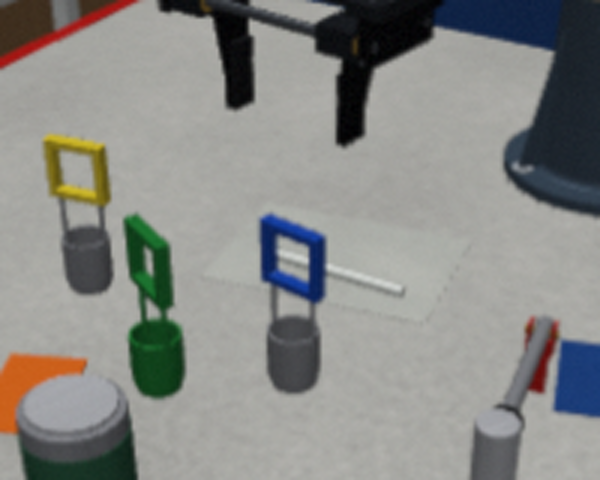

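The open fingers at (235,100) and (350,140) are above the blue eye (292,255), and the closing line is parallel to the eye. I go down and close.

Emit:
carry_out:
  rows:
    - [[0,0,40,0,0,0],[0,0,80,0,0,0],[0,0,105,0,0,0],[0,0,122,0,0,0],[0,0,122,0,0,0],[0,0,122,0,0,0]]

```text
time: 2.25
position: [0.4808, -0.0905, 0.1704]
tool_rot: [0.997, -0.071, -0.0, -0.0]
ft_force: [0.2, 0.2, 0.4]
grip_width: 0.0868
```

Emit:
carry_out:
  rows:
    - [[0,0,0,0,0,0],[0,0,0,0,0,0],[0,0,0,0,0,0],[0,0,0,0,0,0],[0,0,0,0,0,0],[0,0,0,0,0,0],[0,0,0,0,0,0],[0,0,0,0,0,0]]
  fingers: 0
  grip_force: 25

```text
time: 3.05
position: [0.4812, -0.0893, 0.1705]
tool_rot: [0.998, -0.07, 0.0, 0.0]
ft_force: [-0.6, -0.1, 3.5]
grip_width: 0.0539
```

Emit:
carry_out:
  rows:
    - [[0,0,-20,0,0,0],[0,0,-50,0,0,0],[0,0,-78,0,0,0],[0,0,-78,0,0,0],[0,0,-78,0,0,0]]

```text
time: 3.55
position: [0.4807, -0.0891, 0.248]
tool_rot: [0.998, -0.07, -0.0, -0.0]
ft_force: [-0.5, -0.0, -2.9]
grip_width: 0.0539
```

```bash
cat >> h.py <<'E'
def blue(c,near,r=.05):
    h=cv2.cvtColor(c['color'],cv2.COLOR_RGB2HSV); P,_=pts(c,cv2.inRange(h,(105,110,40),(130,255,255)))
    P=P[np.linalg.norm(P-near,axis=1)<r]; return P
A=np.radians(9.2); PIV=np.array([.5914,.141,.190]); EX=np.array([np.cos(A),np.sin(A),0])
EY=np.array([-EX[1],EX[0],0])
def pegf(p): d=np.asarray(p)-PIV; return np.stack([d@EX,d@EY,d[...,2]],-1)
E
python3 - <<'E'
from h import *
o=robot.get_obs();print(o['position'],o['grip_width'])
for n in('scene','top'):
    c=shot(n);P=blue(c,o['position']-[0,0,.057]);
    print(n,len(P),np.median(P,0).round(4),np.percentile(P,3,axis=0).round(4),np.percentile(P,97,axis=0).round(4),np.linalg.svd(P-P.mean(0))[2][2].round(3))
E=PIV-.065*EX
go(E+[0,0,.006+.051],9.2)
E
```

```text
[ 0.48067746 -0.08910233  0.24801713] 0.05387489070442688
scene 335 [ 0.4864 -0.0943  0.1937] [ 0.4772 -0.1151  0.1672] [ 0.4933 -0.0638  0.218 ] [ 0.984 -0.18   0.012]
  return _methods._mean(a, axis=axis, dtype=dtype,
  ret = um.true_divide(
Traceback (most recent call last):
IndexError: index -1 is out of bounds for axis 0 with size 0
```

```bash
python3 - <<'E'
from h import *
go(PIV-.065*EX+[0,0,.057],9.2)
E
```

```text
row [16.2, -223.9, 0.0] [-0.01, 0.023, -2.153] | t 3.65 pos [ 0.4799 -0.0888  0.2469] grip 0.0537 F [ 0.1 -0.6 -1.8]
```

Emit:
carry_out:
  rows:
    - [[1,-15,0,0,0,-0.2],[3,-45,0,0,0,-0.5],[6,-80,0,0,0,-0.9],[9,-120,0,0,0,-1.3],[12,-160,0,0,0,-1.7],[14,-190,0,0,0,-2.0],[16,-212,0,0,0,-2.15],[16,-224,0,0,0,-2.15],[16,-224,0,0,0,-2.15],[16,-224,0,0,0,-2.15],[16,-224,0,0,0,-2.15]]

```text
time: 4.75
position: [0.5278, 0.1291, 0.2478]
tool_rot: [0.997, 0.079, -0.001, 0.0]
ft_force: [0.4, 0.4, -1.6]
grip_width: 0.0542
```

```bash
python3 - <<'E'
from h import *
o=robot.get_obs()
c=shot('scene');P=blue(c,o['position']-[0,0,.057],.045)
Q=pegf(P);print(len(P),'eye in peg frame lo/med/hi',np.percentile(Q,2,axis=0).round(4),np.median(Q,0).round(4),np.percentile(Q,98,axis=0).round(4),np.linalg.svd(Q-Q.mean(0))[2][2].round(3))
print('tcp pegframe',pegf(o['position']).round(4))
h=cv2.cvtColor(c['color'],cv2.COLOR_RGB2HSV);m=cv2.inRange(h,(0,120,60),(8,255,255))|cv2.inRange(h,(170,120,60),(180,255,255))
P,_=pts(c,m);Q=pegf(P);Q=Q[np.linalg.norm(Q,axis=1)<.07];print('flap',len(Q),Q.min(0).round(4),np.median(Q,0).round(4),Q.max(0).round(4))
go(PIV-.035*EX+[0,0,.057],9.2)
cv2.imwrite('pics/pre.png',cv2.resize(c['color'][130:260,260:410,::-1],None,fx=4,fy=4,interpolation=2))
E
```

```text
487 eye in peg frame lo/med/hi [-0.0659 -0.0279 -0.0243] [-0.0576 -0.0012  0.0057] [-0.0542  0.0256  0.0292] [ 1.    -0.007  0.008]
tcp pegframe [-0.0647 -0.0015  0.0578]
flap 84 [-0.0065 -0.0082 -0.0401] [ 0.0032  0.0041 -0.0193] [0.0072 0.0087 0.0077]
row [29.6, -1.7, 1.0] [0.002, 0.006, -0.015] | t 4.8 pos [0.5279 0.1291 0.248 ] grip 0.0538 F [ 0.1  0.7 -2.6]
```

View pics/pre.png

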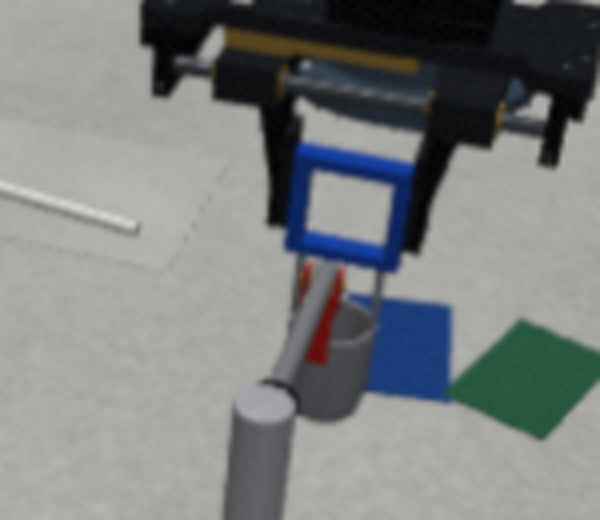

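Emit:
carry_out:
  rows:
    - [[5,-1,1,0,0,0],[15,-2,2,0,0,0],[25,-2,2,0,0,0],[35,-2,2,0,0,0],[42,-2,2,0,0,0],[50,-2,2,0,0,0],[57,-2,2,0,0,0],[64,-2,2,0,0,0],[71,-2,2,0,0,0],[78,-2,2,0,0,0],[85,-2,2,0,0,0],[90,-2,2,0,0,0],[90,-2,2,0,0,0]]

```text
time: 6.1
position: [0.6175, 0.1467, 0.2463]
tool_rot: [0.997, 0.08, 0.0, 0.0]
ft_force: [0.5, -0.2, -2.8]
grip_width: 0.0539
```

```bash
cat > chk.py <<'E'
from h import *
import sys
o=robot.get_obs()
c=shot('scene');P=blue(c,o['position']-[0,0,.057],.06)
Q=pegf(P);print(len(P),'eye lo/med/hi',np.percentile(Q,2,axis=0).round(4),np.median(Q,0).round(4),np.percentile(Q,98,axis=0).round(4),np.linalg.svd(Q-Q.mean(0))[2][2].round(3))
print('tcp pegframe',pegf(o['position']).round(4))
h=cv2.cvtColor(c['color'],cv2.COLOR_RGB2HSV);m=cv2.inRange(h,(0,120,60),(8,255,255))|cv2.inRange(h,(170,120,60),(180,255,255))
P,_=pts(c,m);Q=pegf(P);Q=Q[np.linalg.norm(Q,axis=1)<.07]
if len(Q):print('flap',len(Q),Q.min(0).round(4),np.median(Q,0).round(4),Q.max(0).round(4))
go(PIV+.060*EX+[0,0,.057],9.2)
cv2.imwrite(f'pics/{sys.argv[1]}.png',cv2.resize(c['color'][130:260,260:410,::-1],None,fx=4,fy=4,interpolation=2))
E
python3 chk.py mid
```

```text
582 eye lo/med/hi [ 0.0253 -0.025  -0.0253] [0.0342 0.0066 0.009 ] [0.0374 0.038  0.0277] [ 1.    -0.004  0.006]
tcp pegframe [0.0267 0.0014 0.0563]
flap 46 [ 0.0075 -0.0071 -0.0197] [ 0.0269  0.005  -0.0064] [0.0642 0.0082 0.0033]
row [34.0, 1.5, -0.9] [0.0, 0.001, -0.002] | t 6.15 pos [0.6168 0.1466 0.2462] grip 0.0541 F [-0.4 -0.4 -2.2]
```

View pics/mid.png

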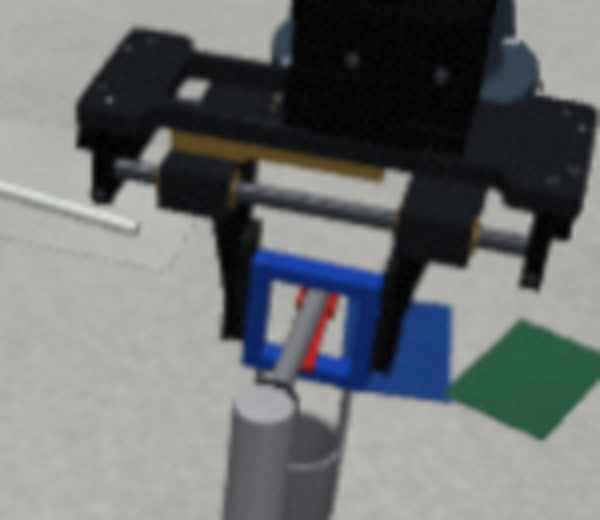

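The peg runs through the eye (about 315,310) and the flap is lifted by the lower bar. I continue past the release point.

Emit:
carry_out:
  rows:
    - [[5,1,0,0,0,0],[11,1,0,0,0,0],[17,1,0,0,0,0],[23,1,0,0,0,0],[29,1,0,0,0,0],[34,1,0,0,0,0],[34,1,0,0,0,0],[34,1,0,0,0,0],[34,1,0,0,0,0],[34,1,0,0,0,0]]

```text
time: 7.15
position: [0.6501, 0.151, 0.2463]
tool_rot: [0.997, 0.08, -0.0, -0.0]
ft_force: [-0.4, -0.1, -2.1]
grip_width: 0.0536
```

```bash
python3 chk.py past
```

```text
571 eye lo/med/hi [ 0.0582 -0.0258 -0.0245] [0.067  0.0083 0.0167] [0.0704 0.0383 0.0285] [ 1.    -0.009  0.027]
tcp pegframe [0.0595 0.0005 0.0563]
flap 45 [-0.0047 -0.0068 -0.0406] [ 0.0036  0.0036 -0.0081] [0.0079 0.0086 0.0082]
row [0.4, 0.5, -0.7] [-0.0, 0.002, -0.002] | t 7.2 pos [0.6501 0.151  0.2463] grip 0.0542 F [ 0.5  0.1 -1.7]
```

View pics/past.png

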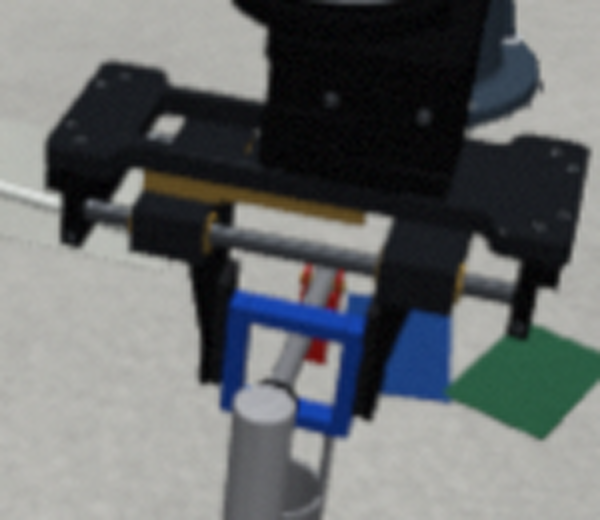

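The flap is down again behind the eye (320,335). I lower the cup onto the peg.

Emit:
carry_out:
  rows:
    - [[0,0,4,0,0,0],[0,0,8,0,0,0],[0,0,10,0,0,0],[0,0,12,0,0,0],[0,0,13,0,0,0],[0,0,13.5,0,0,0],[0,0,13.5,0,0,0],[0,0,13.5,0,0,0]]

```text
time: 8.0
position: [0.6503, 0.1511, 0.2333]
tool_rot: [0.997, 0.08, 0.0, 0.0]
ft_force: [-2.8, -0.4, 3.0]
grip_width: 0.0537
```

Emit:
carry_out:
  rows:
    - [[0,0,0,0,0,0],[0,0,0,0,0,0],[0,0,0,0,0,0],[0,0,0,0,0,0],[0,0,0,0,0,0],[0,0,0,0,0,0]]
  fingers: 1

```text
time: 8.6
position: [0.6504, 0.151, 0.2326]
tool_rot: [0.997, 0.08, -0.0, -0.0]
ft_force: [-0.0, 0.6, 0.7]
grip_width: 0.0857
```

```bash
python3 chk.py rel
```

```text
517 eye lo/med/hi [ 0.0585 -0.0249 -0.0375] [0.067  0.0091 0.0058] [0.0693 0.0284 0.015 ] [ 0.999 -0.002  0.033]
tcp pegframe [0.0598 0.0005 0.0426]
flap 22 [ 0.0003 -0.0056 -0.0224] [ 0.0035  0.0044 -0.0134] [0.0069 0.0079 0.007 ]
row [0.1, 0.5, -14.3] [0.0, -0.0, -0.002] | t 8.65 pos [0.6504 0.1511 0.2327] grip 0.0865 F [ 1.1  0.4 -0.2]
```

View pics/rel.png

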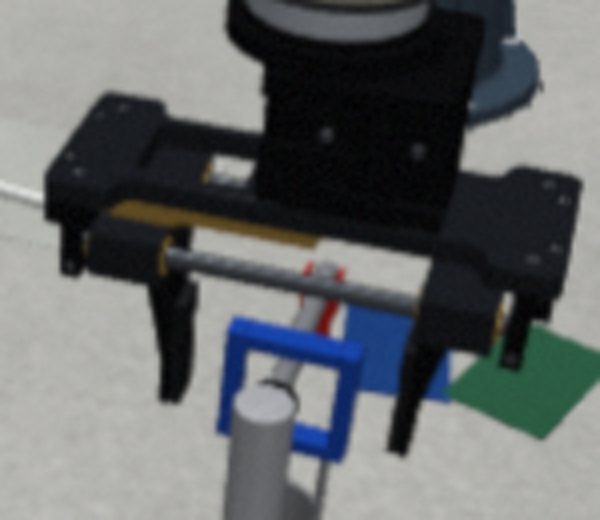

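The cup hangs upright on the peg with both fingers clear of it. I retreat straight up.

Emit:
carry_out:
  rows:
    - [[0,0,-15,0,0,0],[0,0,-40,0,0,0],[0,0,-75,0,0,0],[0,0,-110,0,0,0],[0,0,-140,0,0,0],[-40,0,-150,0,0,0],[-80,0,-150,0,0,0],[-110,0,-150,0,0,0],[-110,0,-150,0,0,0],[-110,0,-150,0,0,0],[-110,0,-150,0,0,0],[-110,0,-150,0,0,0],[-110,0,-150,0,0,0],[-110,0,-150,0,0,0]]

```text
time: 10.05
position: [0.5423, 0.1335, 0.3824]
tool_rot: [0.997, 0.08, -0.0, -0.0]
ft_force: [0.5, -0.7, -0.9]
grip_width: 0.087
```

```bash
sed -i "s/P=blue(c,.*/P=blue(c,PIV+.06*EX-[0,0,.014],.05)/" chk.py; python3 chk.py fin; python3 - <<'E'
from h import *
c=dict(np.load('pics/scene.npz'));h=cv2.cvtColor(c['color'],cv2.COLOR_RGB2HSV);P,_=pts(c,cv2.inRange(h,(20,110,50),(35,255,255)))
P=P[np.linalg.norm(P-[.453,-.315,.117],axis=1)<.06];print('yellow',np.median(P,0).round(4))
E
```

```text
507 eye lo/med/hi [ 0.0581 -0.025  -0.0378] [0.067  0.0084 0.0052] [0.0692 0.0278 0.0148] [0.999 0.004 0.04 ]
tcp pegframe [-0.0497  0.0004  0.1924]
flap 38 [-0.0006 -0.0067 -0.0237] [ 0.0035  0.0046 -0.0053] [0.0081 0.0085 0.0087]
row [109.9, 0.5, 135.4] [-0.0, 0.003, -0.003] | t 10.1 pos [0.5421 0.1335 0.3824] grip 0.0867 F [ 0.5  0.  -0.3]
yellow [ 0.4535 -0.316   0.1169]
```

View pics/fin.png

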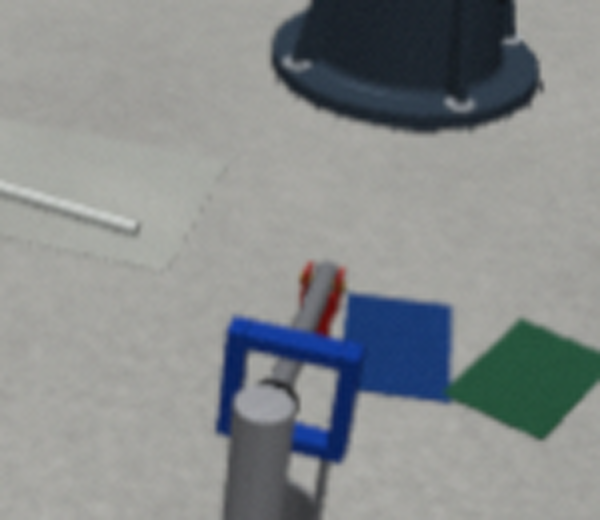

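```bash
python3 -c "
from rig import robot
print(robot.hand_in())"
```

```text
the job is handed in; nothing more can be done
None
```

The blue cup now hangs on the peg of the larger stand, with its eye locked between the closed flap and the post. I handed the job in at about 10 s. I gripped the eye from above, lifted the flap by pushing the eye along the peg, went to about 60 mm past the pivot, then lowered the cup onto the peg and let go.

**Last checks, from the scene camera:**
- **Eye:** its centre is about 62 mm behind the pivot, 1 mm to the side and 11–12 mm below the axis. That is 2–3 mm above the nominal 14 mm, about what the calibration allows. It tilts about 2 degrees.
- **Flap:** it read fully down after the eye passed it. In the last picture the eye hides its lower end, but the visible part lies near x = 0, so it is closed.
- **Yellow cup:** it is within about 1 mm of where it stood.
- **Gripper:** it is clear of everything.
- **Not measured:** I never read the flap angle as a number. The picture with the eye about 30 mm past the pivot shows it clearly lifted.

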